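# Tip a sensor tube into the test press and start the test

### The job

Pull the red press handle fully up, then take the sensor tube with green ends and set it on the yellow rocker tray, on the vee-block side of the tray's pivot line, so that its weight tips the tray and it rolls by itself into the vee block and comes to rest. Push the red handle down until the press pad rests on the tube, then push the green start button all the way down and let it go. Leave the tube with red ends and the other things on the bench where they are, and do not touch the tube while it is in the vee.

Things in the scene. Friction and masses are not known exactly. Their poses are not given: they have to be found in the camera images.
- green_tube: sensor tube to load: aluminium cylinder 44 mm in diameter, 130 mm long, about 0.3 kg, a green band 30 mm wide at each end. Origin at its centre, x along the cylinder (it may be rolled about x). It starts level on a black plastic rest 110 mm long, 37 mm wide, 20 mm high at its ridges, its axis 38 mm above the table
- red_tube: the same tube but with red bands, on a like rest beside it: leave it alone. Origin at its centre, x along the cylinder
- station: test station, fixed, place and yaw vary: black base plate 200 (x) x 341 (y) x 20 mm, y -103 to +238. Along its y from + to -: yellow rocker tray, aluminium vee, press column (60 x 40 mm, y -62 to -102). Press arm over the vee: 40 mm wide, y -102 to +12, z 150 to 180 mm. Origin on the table under the vee's middle; z up. The tube rolls towards -y, its axis along x
- vee_seat (a point): where the centre of a tube lies when it is seated in the vee: 76 mm above the table over the station's origin; axes as the station's. The vee is 110 mm long along x, its faces at 45 degrees; near lip (+y side) 65 mm above the table, far face up to 90 mm
- rocker_pivot (a point): middle of the rocker tray's pivot line (along x, a black line on the tray's top face), 87.6 mm above the table, 145 mm from the vee's middle to station +y; axes as the station's. Tray: 118 mm to the vee side, 88 mm to the other, 160 mm wide in x between rails 15 mm high, open at the vee end, 25 mm wall at the other. A tube more than about 15 mm to the vee side of the line tips it; 35 mm is good
- rocker (a joint): tilt of the tray in rad: 0 at rest, when it leans 0.07 rad back (vee end high); 0.245 fully tipped, when the vee end is down at the vee's lip and slopes 0.175 rad. Swings freely; being heavier at the wall end (0.027 N m), it returns to 0 when empty
- press (a joint): travel of the press plunger in m: 0 fully up, grows downwards; about 0.037 when its rubber pad (50 x 36 mm) rests on a seated tube, 0.047 lowest. Stays where it is left: needs about 4 N down, 9 N up. Low at the start, when it blocks the way into the vee
- press_grip (a point): middle of the press's red handle, a round bar 18 mm in diameter and 90 mm long along station x, on top of the plunger over the vee; 262 mm above the table when fully up, 215 mm when lowest
- start_top (a point): middle of the top of the green start button (40 mm in diameter, its top 24 mm above the table, in a black housing, pushed straight down) on the bench beside the press
- start (a joint): travel of the start button in m, 0 released, 0.008 fully down (a spring of 5 N brings it back)
- display_module: a loose blue display panel lying on the bench, 80 x 120 x 14 mm: leave it. Origin at the middle of its underside
- multimeter: a loose yellow multimeter, 150 x 75 x 35 mm: leave it. Origin at the middle of its underside
- screwdriver: a loose yellow-handled screwdriver lying on the bench: leave it. x along it
Things that resemble listed ones, but are neither listed nor needed, are in the scene too. What is shaped like the green_tube but orange is not meant.

How it is judged:
On the way, in this order (a step that is already met when the one before it is completed fails the run):
1. the press is fully raised (value of joint press below 0.006 m), for 0.2 s.
2. the green tube is lifted off its rest (height (world z) of green_tube above 0.085 m), for 0.1 s.
3. the tray has tipped fully with the released tube on it (value of joint rocker above 0.2 rad and distance between green_tube and rocker_pivot below 0.14 m and contact force between the fingers and green_tube below 0.2 N), for 0.03 s.
4. the tube lies still, centred in the vee, the press still raised (y of green_tube in the frame of vee_seat between -0.004 and 0.004 m and z of green_tube in the frame of vee_seat between -0.004 and 0.004 m and x of green_tube in the frame of vee_seat between -0.025 and 0.025 m and angle between the x axis of green_tube and the x axis of vee_seat, either way round below 0.06 rad and linear speed of green_tube below 0.02 m/s and contact force between the fingers and green_tube below 0.2 N and value of joint press below 0.01 m), for 0.2 s.
5. the press pad is down on the seated tube (y of green_tube in the frame of vee_seat between -0.004 and 0.004 m and z of green_tube in the frame of vee_seat between -0.004 and 0.004 m and x of green_tube in the frame of vee_seat between -0.025 and 0.025 m and angle between the x axis of green_tube and the x axis of vee_seat, either way round below 0.06 rad and value of joint press above 0.0345 m), for 0.2 s.
6. the start button is pushed down with the tube clamped (all of step 5 and value of joint start above 0.006 m), for 0.05 s.
At the end, for the whole second after the job is handed in: The green tube lies still in the vee, its centre within 4 mm of the seat across and in height and 25 mm along it, its axis within 0.06 rad; the press is down on it (travel over 34.5 mm); the rocker tray has swung back (below 0.05 rad); the start button is released (all of step 5 and linear speed of green_tube below 0.02 m/s and contact force between the fingers and green_tube below 0.2 N and value of joint start below 0.002 m and value of joint rocker below 0.05 rad); the robot touches nothing.
It fails at once if the green tube is touched by the gripper while in the vee (horizontal distance between green_tube and vee_seat below 0.03 m and contact force between the fingers and green_tube above 0.5 N).
It fails at once if the red tube is moved more than 20 mm (distance of red_tube from where it was at the start of the episode above 0.02 m).
It fails at once if the display module is moved more than 30 mm (distance of display_module from where it was at the start of the episode above 0.03 m).
It fails at once if the multimeter is moved more than 30 mm (distance of multimeter from where it was at the start of the episode above 0.03 m).
It fails at once if the screwdriver is moved more than 30 mm (distance of screwdriver from where it was at the start of the episode above 0.03 m).
It also fails if it takes over 72 s, if anything falls off the work surface, if the arm or the gripper's body presses on something with over 40 N, if the wrist force passes 120 N, or if a joint passes its speed limit or range.

### The arm

A 6-joint arm with a two-finger parallel gripper is mounted at the origin on the work surface. World frame = base frame: x ahead of the robot, y to its left, z up, the work surface at z = 0. Lengths are in m, angles in rad, forces in N, time in s.
With the tool pointing down it reaches from about 0.3 to 0.85 m from the base axis. Payload 5.4 kg.
Tool frame: the origin (TCP) lies between the finger pads; the fingertips stand 8 mm ahead of it and the grasp point (between the pads) lies 11 mm behind it; z points along the fingers, y is the line along which they close (so a half turn about z gives the same grasp; the last joint's range is limited). The gripper opens to 85 mm and grips with 20 to 120 N. Pads are 22 mm wide; open, the fingers measure 114 mm over their backs; the gripper's body (76 mm by 85 mm) begins 54 mm behind the grasp point. The pads swing forward as they close: fully open they stand 13 mm farther back than shut.
Start: joints at [1.053, 0.158, 1.597, -0, 1.386, -0.21], TCP at [0.174, 0.548, 0.239] pointing down, gripper open.
Joint ranges: [-2.91, 2.91], [-0.94, 2.29], [0.18, 2.7], [-1.29, 4.43], [0.17, 2.64], [-3, 3]. Speed limits (rad/s): [2.57, 2.57, 3.14, 3.14, 3.14, 3.14].

### API

Orientations are given as [roll, pitch, yaw] about the fixed x, y, z axes, in that order (R = Rz(yaw) Ry(pitch) Rx(roll)).
In Python, from plant import r, jaws, inverse_kinematics, readout, viewer gives the robot as it stands. Calls block until the motion is done:
- r.move_to(position, orientation): joint-space move of the TCP to a pose.
- r.movel(position, ori=None, v=0.15, guard=None): straight line of the TCP; ori=None keeps the orientation; v is the mean speed in m/s. With guard (N) it stops when the force on the tool has changed by that much, and returns True; else False.
- r.set_joints(angles): joint-space move.
- jaws.gripper_open() and jaws.close_gripper(f_grip=None): open the fingers fully, or close them until they stop; f_grip is the grip in N (None keeps the last).
- r.pause(seconds).
- inverse_kinematics(position, orientation): joint angles nearest the present ones, or None.
- readout.sense(): the state.
- viewer.get_image(name): name is "scene" or "top"; returns the picture (400x640x3 uint8, red, green, blue); there is no depth.
- viewer.camera_info(name): a dict with "vertical_fov" (degrees; the focal length in pixels is half the picture's height over the tangent of half this angle, whatever the lens; pixels are square), "cx", "cy" (the principal point, pixels), "R" (3x3) and "t" (3): a world point X has camera coordinates R X + t. Camera axes: x right, y down, z forward; pixel columns grow to the right and rows downward; lengths in m; the calibration is good to about 2 mm. A picture is of the moment at which its call begins. camera_info takes no time and is no camera call.
A pose or a line that the arm cannot do raises r.MotionError and nothing moves.
- r.sign_off(): hands the job in; it is judged then, once.
The state is a dict: "t": time; "joints": joint angles; "dq": joint speeds; "joint_efforts": joint torques, N m; "tcp_pos": TCP position; "tcp_rot": TCP orientation; "ft_force": force on the tool from outside, world axes, zero at the start; "wrist_torque": the same for the moment, N m; "finger_gap": finger opening in m; "finger_force": force on a finger pad.
Only numpy, scipy, OpenCV 4.12 (cv2) and the standard library are available. Lean on these libraries where they do the work, as an engineer would, in place of code of your own. Each camera call takes 0.05 s, during which the arm holds its last target. There are 200 camera calls.

## Working session

There is one attempt and no reset: what is moved stays moved. The work goes in short steps, each a Python script; the robot and the scene stay as the last script left them, time stands still between calls to the robot, and variables do not carry over. Pictures are saved under pics/ and viewed, at most 10 in all, crops included, and the job is handed in when it is done.

```bash
mkdir -p pics; ls; python3 - <<'E'
from plant import *
import cv2,json
for n in("scene","top"):
    im=viewer.get_image(n); cv2.imwrite(f"pics/{n}0.png",im[:,:,::-1])
    c=viewer.camera_info(n); print(n,c)
s=readout.sense();print(s)
E
```

```text
pics
scene {'vertical_fov': 55.166050610075764, 'cx': 321.25563860593314, 'cy': 194.5040795372604, 'R': array([[ 0.78901179,  0.61429886,  0.00986468],
       [ 0.50757841, -0.64272428, -0.57382023],
       [-0.34615684,  0.45775803, -0.81892187]]), 't': array([-0.40086328, -0.19724777,  1.4544583 ])}
top {'vertical_fov': 56.996279569332216, 'cx': 316.9201816057952, 'cy': 206.24326360465503, 'R': array([[-0.01963725, -0.99976455, -0.00923162],
       [-0.99766208,  0.0201988 , -0.06528697],
       [ 0.06545806,  0.00792798, -0.99782383]]), 't': array([-0.02327182,  0.55203413,  1.17274157])}
{'t': 0.1, 'joints': array([ 1.05292561e+00,  1.59017122e-01,  1.59812377e+00,  2.36830354e-05,
        1.38623280e+00, -2.10059130e-01]), 'dq': array([ 1.07539049e-03, -1.66859617e-04, -5.19743974e-04, -7.98192223e-05,
       -3.01784329e-04,  9.49968939e-05]), 'joint_efforts': array([-4.47533766e-04, -3.96987820e+01, -3.32339430e+01, -1.72266173e-04,
        4.22310230e-03,  2.15221206e-05]), 'tcp_pos': array([0.17392566, 0.54749403, 0.23838915]), 'tcp_rot': array([-3.13985561e+00, -3.94140133e-04,  2.83377636e+00]), 'ft_force': array([-0.68149853,  0.30672881, -0.22224701]), 'wrist_torque': array([ 0.0137164 , -0.03881916,  0.03936796]), 'finger_force': 0.0, 'finger_gap': 0.08528951322294055}
```

View pics/scene0.png

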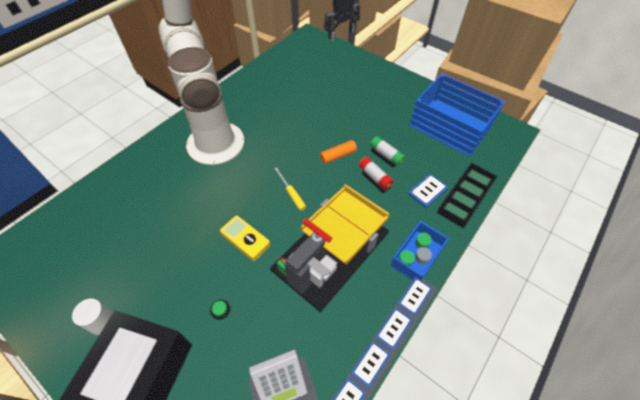

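View pics/top0.png

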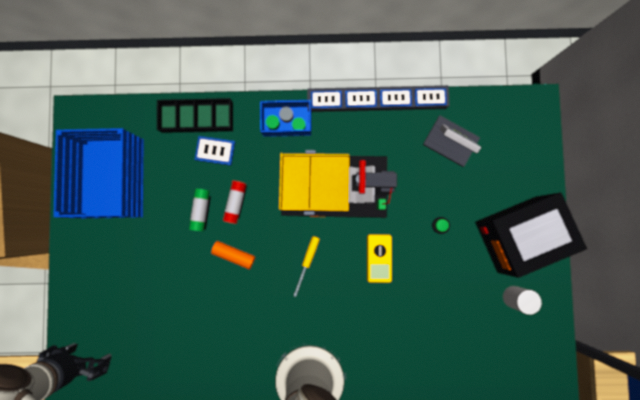

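The overview shows, in the top view, the green tube at (199,210), red tube (234,201), tray (314,182), red handle (362,177) and start button (441,225). In the scene view, the tube is at (387,151), the handle at (317,231) and the button at (220,309). Next I'll measure with masks and rays.

```bash
cat > h.py <<'E'
import numpy as np,cv2
from plant import *
def cam(n):
    c=viewer.camera_info(n); f=200/np.tan(np.radians(c["vertical_fov"]/2))
    return f,c["cx"],c["cy"],np.array(c["R"]),np.array(c["t"])
def ray(n,p):
    f,cx,cy,R,t=cam(n); return -R.T@t, R.T@np.array([(p[0]-cx)/f,(p[1]-cy)/f,1])
def onz(n,p,z):
    o,d=ray(n,p); return o+d*(z-o[2])/d[2]
def tri(p,q):
    a,d=ray("top",p);b,e=ray("scene",q)
    s=np.linalg.lstsq(np.c_[d,-e],b-a,rcond=None)[0]
    P,Q=a+s[0]*d,b+s[1]*e
    return (P+Q)/2,np.linalg.norm(P-Q)
def proj(n,X):
    f,cx,cy,R,t=cam(n);c=R@np.array(X)+t;return np.array([cx+f*c[0]/c[2],cy+f*c[1]/c[2]])
HS=dict(red=(0,8),green=(50,75),yellow=(20,32))
def mask(im,col,box,smin=150,vmin=70):
    h=cv2.cvtColor(im,cv2.COLOR_RGB2HSV);lo,hi=HS[col]
    m=cv2.inRange(h,(lo,smin,vmin),(hi,255,255))
    if col=="red": m|=cv2.inRange(h,(173,smin,vmin),(180,255,255))
    o=np.zeros_like(m);x0,y0,x1,y1=box;o[y0:y1,x0:x1]=m[y0:y1,x0:x1];return o
def blobs(m,amin=12):
    cs,_=cv2.findContours(m,cv2.RETR_EXTERNAL,cv2.CHAIN_APPROX_NONE)
    return [(np.round(cv2.minAreaRect(c)[0],1),np.round(cv2.minAreaRect(c)[1],1),round(cv2.minAreaRect(c)[2],1)) for c in cs if len(c)>4 and cv2.contourArea(c)>=amin]
E
python3 - <<'E'
from h import *
T=viewer.get_image("top");S=viewer.get_image("scene")
for nm,im,col,box in [("gt",T,"green",(180,180,215,240)),("gs",S,"green",(360,130,410,170)),("bt",T,"green",(425,210,460,240)),("bs",S,"green",(205,290,235,325)),("ht",T,"red",(350,150,375,205)),("hs",S,"red",(295,212,340,250)),("yt",T,"yellow",(270,140,355,225)),("ys",S,"yellow",(295,180,400,270)),("rt",T,"red",(215,170,250,230))]:
    print(nm,*blobs(mask(im,col,box,120 if nm[0]!='g' else 130,50),8),sep="\n  ")
a=cv2.resize(T[135:235,265:405],None,fx=5.5,fy=5.5,interpolation=cv2.INTER_CUBIC)
b=cv2.resize(S[175:315,260:400],None,fx=4,fy=4,interpolation=cv2.INTER_CUBIC)
cv2.imwrite("pics/a.png",a[:,:,::-1]);cv2.imwrite("pics/b.png",b[:,:,::-1])
E
```

```text
gt
  (array([196.2, 225.9]), array([14.8,  9.7]), 9.5)
  (array([200.9, 192.8]), array([15. ,  9.8]), 5.2)
gs
  (array([398.8, 158.8]), array([10.6, 12.7]), 45.0)
  (array([374.9, 140.7]), array([ 6.9, 12. ]), 40.6)
bt
  (array([442., 225.]), array([14., 14.]), 90.0)
bs
  (array([218.5, 307.5]), array([15., 15.]), 90.0)
ht
  (array([362., 176.]), array([34.,  8.]), 90.0)
hs
  (array([316.2, 229.8]), array([33. ,  5.6]), 38.0)
yt
  (array([314. , 181.8]), array([71.2, 58.2]), 1.2)
ys
  (array([306. , 230.2]), array([13. ,  6.2]), 38.7)
  (array([297.7, 200.3]), array([20.2,  8. ]), 56.3)
  (array([346. , 221.2]), array([58.8, 69.3]), 42.7)
rt
  (array([230.4, 217.6]), array([14.6,  9.5]), 12.5)
  (array([238.3, 185.8]), array([14.6,  9.7]), 14.0)
```

View pics/a.png

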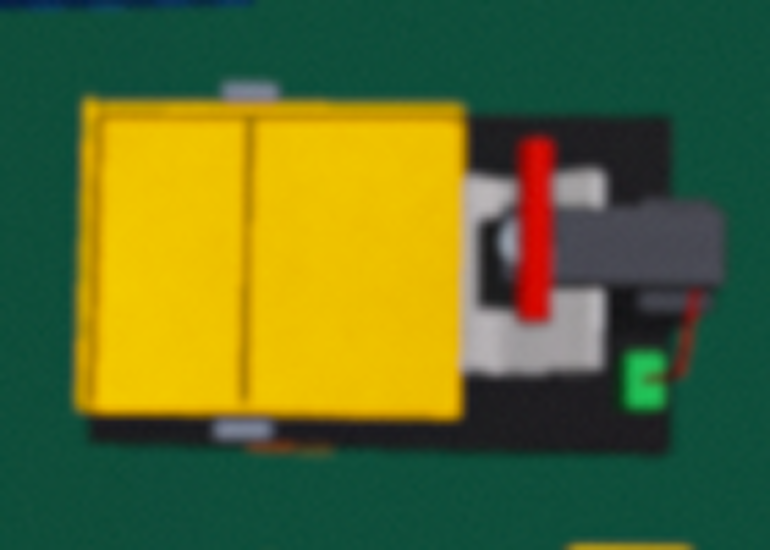

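View pics/b.png

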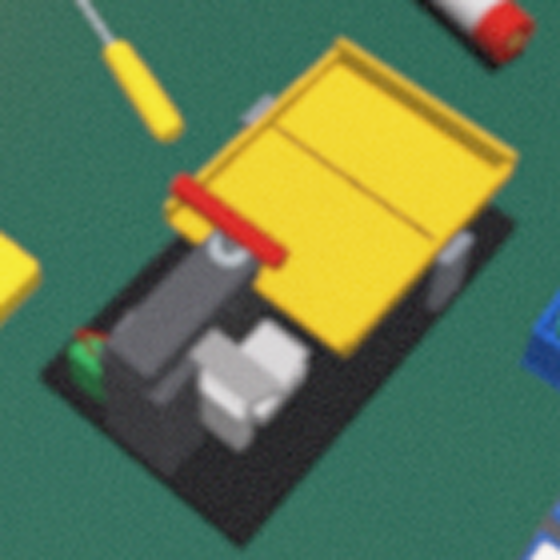

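The crops show the pivot line running (310.5,156.5)–(309.2,207.7) in the top view and (329.2,206.8)–(368.2,234.2) in the scene view. The handle is nearly parallel to it. The base plate's corners are clear: right end (386.5,156.5) and (386.8,217.4) in the top view.

```bash
python3 - <<'E'
from h import *
np.set_printoptions(precision=4,suppress=True)
A=lambda u,v:((u+.5)/5.5-.5+265,(v+.5)/5.5-.5+135)
B=lambda u,v:((u+.5)/4-.5+260,(v+.5)/4-.5+175)
print("pivot far/near tri",tri(A(250,118),B(433,237)),tri(A(243,400),B(277,127)))
pa,pb=onz("top",A(250,118),.0876),onz("top",A(243,400),.0876);print("top pivot",pa,pb)
sa,sb=onz("scene",B(433,237),.0876),onz("scene",B(277,127),.0876);print("scene pivot",sa,sb)
for w,q in [("right far",A(668,118)),("right near",A(670,453)),("left near",A(90,440))]: print("top base",w,onz("top",q,.02))
for w,q in [("right near",B(45,375)),("right far",B(243,545)),("left far",B(513,222))]: print("scene base",w,onz("scene",q,.02))
# handle: ends
for n,c in (("top",(362,176)),):pass
print("handle",tri((362.,176.),(316.2,229.8)))
th=np.radians(38);v=np.array([np.cos(th),np.sin(th)])*16.5
c=np.array((316.2,229.8))
print(" handle ends",onz("scene",c+v,.22),onz("scene",c-v,.22), onz("top",A(537,137),.225),onz("top",A(534,321),.225))
print("tube",tri((200.9,192.8),(398.8,158.8)),tri((196.2,225.9),(374.9,140.7)))
print(" top z.05",onz("top",(200.9,192.8),.05),onz("top",(196.2,225.9),.05))
print(" scn",onz("scene",(398.8,158.8),.05),onz("scene",(374.9,140.7),.05))
print("red",onz("top",(230.4,217.6),.05),onz("top",(238.3,185.8),.05))
print("btn",tri((442,225),(218.5,307.5)),onz("top",(442,225),.02),onz("scene",(218.5,307.5),.02))
E
```

```text
pivot far/near tri (array([ 0.6986, -0.0185,  0.0933]), np.float64(0.005085441435289618)) (array([ 0.5445, -0.0098,  0.0843]), np.float64(0.00035720414554532445))
top pivot [ 0.7018 -0.0168  0.0876] [ 0.5441 -0.01    0.0876]
scene pivot [ 0.6955 -0.0173  0.0876] [ 0.5458 -0.0114  0.0876]
top base right far [ 0.7102 -0.2621  0.02  ]
top base right near [ 0.5123 -0.257   0.02  ]
top base left near [0.5267 0.0822 0.02  ]
scene base right near [ 0.5183 -0.2578  0.02  ]
scene base right far [ 0.7128 -0.2673  0.02  ]
scene base left far [0.7227 0.0694 0.02  ]
handle (array([ 0.6157, -0.1599,  0.2217]), np.float64(0.003785418156081297))
 handle ends [ 0.658  -0.1632  0.22  ] [ 0.5679 -0.1576  0.22  ] [ 0.6613 -0.1602  0.225 ] [ 0.571  -0.1562  0.225 ]
tube (array([0.6001, 0.3356, 0.0346]), np.float64(0.0024008086311831487)) (array([0.4926, 0.3435, 0.051 ]), np.float64(0.00653414532348572))
 top z.05 [0.5994 0.3314 0.05  ] [0.4951 0.3461 0.05  ]
 scn [0.604  0.3216 0.05  ] [0.4901 0.3417 0.05  ]
red [0.5191 0.2383 0.05  ] [0.6192 0.2128 0.05  ]
btn (array([ 0.4825, -0.4351,  0.0184]), np.float64(0.0014654610235465557)) [ 0.483 -0.434  0.02 ] [ 0.4825 -0.4358  0.02  ]
```

```bash
cat >> h.py <<'E'
YAW=-0.04; O=np.array([0.6165,-0.159])
ex=np.array([np.cos(YAW),np.sin(YAW)]); ey=np.array([-np.sin(YAW),np.cos(YAW)])
def P(x,y,z): return [*(O+x*ex+y*ey),z]
def down(yaw):
    """tool-down orientation, the half turn that keeps the last joint mid-range"""
    return [np.pi,0,yaw]
def st(*k):
    s=readout.sense(); print("t",round(s["t"],2),*[np.round(s[q],3) for q in ("tcp_pos","tcp_rot","ft_force","finger_gap","finger_force")],np.round(s["joints"],2))
E
python3 - <<'E'
from h import *
for w,p,y in [("handle",P(0,0,.35),YAW),("tube",[.546,.341,.15],-.14),("tray",P(0,112,.2) if 0 else P(0,.112,.2),YAW),("btn",[.4828,-.435,.1],0)]:
    print(w,*[np.round(q,2) if q is not None else None for q in (inverse_kinematics(p,[np.pi,0,y]),inverse_kinematics(p,[np.pi,0,y+np.pi]))])
p=readout.sense()["tcp_pos"]
r.movel([p[0],p[1],.38],v=.3)
r.move_to(P(0,0,.36),down(YAW+np.pi)); st()
r.movel(P(0,0,.213),v=.15,guard=15); st()
jaws.close_gripper(60); st()
E
```

```text
handle [-0.44  0.27  1.25 -0.    1.62  1.17] [-0.44  0.27  1.25  0.    1.62 -1.97]
tube [ 0.37  0.41  1.47 -0.    1.26  2.08] [ 0.37  0.41  1.47  0.    1.26 -1.06]
tray [-0.27  0.31  1.5  -0.    1.33  1.34] [-0.27  0.31  1.5   0.    1.33 -1.8 ]
btn [-0.92  0.48  1.49 -0.    1.18  0.65] [-0.92  0.48  1.49  0.    1.18 -2.49]
t 3.75 [ 0.617 -0.158  0.36 ] [3.141 0.    3.103] [ 1.211 -0.643  0.076] 0.085 0.0 [-0.44  0.27  1.23  0.    1.64 -1.97]
t 4.88 [ 0.617 -0.159  0.214] [-3.141e+00  2.000e-03  3.102e+00] [ 0.192 -0.937  0.411] 0.085 0.0 [-0.44  0.33  1.44  0.    1.37 -1.97]
t 5.52 [ 0.617 -0.159  0.213] [-3.141  0.     3.102] [-0.727 -1.243  0.372] 0.017 58.443 [-0.44  0.33  1.44 -0.    1.37 -1.97]
```

```bash
python3 - <<'E'
from h import *
print(r.movel(P(0,0,.275),v=.06,guard=35)); st()
r.pause(.3); jaws.gripper_open(); st()
r.movel(P(0,0,.36),v=.25)
T=viewer.get_image("top");S=viewer.get_image("scene")
r.move_to([.546,.341,.2],down(-.14+np.pi)); st()
T=viewer.get_image("top");S=viewer.get_image("scene")
t=blobs(mask(T,"red",(345,140,380,210),120,50),8);s=blobs(mask(S,"red",(285,200,345,250),120,50),8);print(t,s)
if t and s: print(tri(t[0][0],s[0][0]))
print("tube",blobs(mask(T,"green",(180,180,215,240),130,50),8))
E
```

```text
True
t 6.28 [ 0.616 -0.159  0.256] [ 3.141e+00 -2.000e-03  3.101e+00] [1.999 0.151 2.591] 0.015 71.917 [-0.44  0.31  1.39 -0.    1.45 -1.97]
t 7.26 [ 0.616 -0.159  0.255] [ 3.14  -0.004  3.101] [-0.719  0.067 -0.133] 0.086 0.0 [-0.44  0.31  1.39 -0.    1.45 -1.97]
t 9.84 [0.547 0.34  0.201] [3.141e+00 1.000e-03 3.000e+00] [ 0.46   0.314 -0.729] 0.085 0.0 [ 0.37  0.36  1.43 -0.    1.35 -1.06]
[(array([363.6, 173.5]), array([ 8.2, 35.1]), 2.0)] [(array([316.4, 221.1]), array([34. ,  6.8]), 36.0)]
(array([ 0.61585855, -0.15926387,  0.26439405]), np.float64(0.0038109543584167065))
tube [(array([196.2, 225.9]), array([14.8,  9.7]), 9.5), (array([201.1, 192.9]), array([15.5,  9.7]), 5.2)]
```

```bash
python3 - <<'E'
from h import *
print(r.movel([.546,.341,.031],v=.15,guard=12)); st()
jaws.close_gripper(40); st()
r.movel([.546,.341,.22],v=.2); st()
r.move_to(P(0,.115,.22),down(YAW+np.pi)); st()
T=viewer.get_image("top");S=viewer.get_image("scene")
print(blobs(mask(T,"green",(260,130,360,230),120,40),5))
c=np.hstack([cv2.resize(I,None,fx=3,fy=3,interpolation=cv2.INTER_CUBIC) for I in (T[120:240,250:380],S[120:240,290:420])])
cv2.imwrite("pics/c.png",c[:,:,::-1])
E
```

```text
False
t 11.22 [0.547 0.341 0.032] [3.140e+00 2.000e-03 3.002e+00] [0.758 0.283 0.95 ] 0.085 0.0 [ 0.37  0.56  1.53 -0.    1.06 -1.06]
t 11.68 [0.546 0.341 0.032] [3.141e+00 1.000e-03 3.002e+00] [-1.733 -1.346  4.61 ] 0.043 40.778 [ 0.37  0.56  1.53 -0.    1.06 -1.06]
t 12.78 [0.545 0.341 0.218] [-3.140e+00 -3.000e-03  3.002e+00] [ 0.71   0.052 -4.357] 0.043 41.06 [ 0.37  0.35  1.41  0.    1.38 -1.06]
t 14.23 [ 0.621 -0.043  0.22 ] [ 3.141 -0.     3.103] [-0.291  0.568 -3.158] 0.043 41.091 [-0.26  0.29  1.48  0.    1.37 -1.8 ]
[(array([318., 193.]), array([10., 14.]), 90.0)]
```

View pics/c.png

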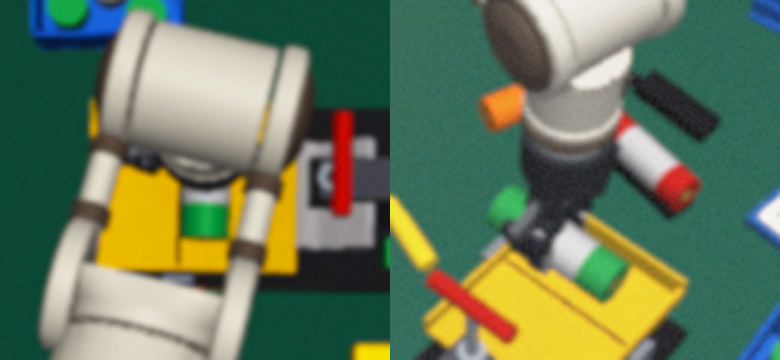

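The tube is held level over the tray, with its near band at (508,208) and far band at (610,272) in the crop. I'll check its offset along x, then place it.

```bash
python3 - <<'E'
from h import *
B=lambda u,v:((u-390+.5)/3-.5+290,(v+.5)/3-.5+120)
n,f=onz("scene",B(508,208),.228),onz("scene",B(610,272),.228)
m=(n+f)/2; e=(m[:2]-O)@ex; q=onz("top",(318,193),.226); en=(q[:2]-O)@ex
print(n,f,m,"x off",e,"top near band x",en,"y off",(m[:2]-O)@ey)
dx=-e if abs(e)<.02 else 0
r.movel(P(dx,.112,.135),v=.2)
r.movel(P(dx,.112,.1075),v=.05); st()
jaws.gripper_open()
r.movel(P(dx,.112,.22),v=.45); st()
S=viewer.get_image("scene");r.pause(.6)
r.move_to(P(0,.112,.36),down(YAW+np.pi))
r.movel([.45,.10,.38],v=.4);st()
T=viewer.get_image("top");S2=viewer.get_image("scene")
print(blobs(mask(T,"green",(255,130,400,230),120,40),5),blobs(mask(S2,"green",(270,180,400,310),120,40),5))
c=np.hstack([cv2.resize(I,None,fx=2.6,fy=2.6,interpolation=cv2.INTER_CUBIC) for I in (T[130:240,270:400],S2[180:290,260:390])])
cv2.imwrite("pics/d.png",c[:,:,::-1]);cv2.imwrite("pics/e.png",S[:,:,::-1])
E
```

```text
[ 0.56431552 -0.04122742  0.228     ] [ 0.67724676 -0.04087811  0.228     ] [ 0.62078114 -0.04105277  0.228     ] x off -0.00043891641295055756 top near band x -0.048031948852288515 y off 0.11802408798994672
t 15.61 [ 0.621 -0.047  0.107] [3.142 0.    3.102] [ 0.297  0.4   -3.154] 0.043 41.274 [-0.27  0.41  1.57  0.    1.17 -1.8 ]
t 16.51 [ 0.623 -0.047  0.224] [-3.141  0.006  3.102] [-0.077 -0.407 -0.582] 0.086 0.0 [-0.27  0.29  1.47  0.    1.37 -1.8 ]
t 18.49 [0.45  0.1   0.379] [-3.141e+00 -2.000e-03  3.102e+00] [ 0.631  0.137 -0.196] 0.085 0.0 [-0.04 -0.2   1.68 -0.    1.66 -1.58]
[(array([381.5, 204. ]), array([12.,  9.]), 90.0), (array([356.5, 200. ]), array([10., 13.]), 90.0), (array([355.5, 165. ]), array([10.,  9.]), 90.0)] [(array([280.5, 267.5]), array([13.,  7.]), 90.0), (array([331.3, 265.1]), array([12.2, 15. ]), 36.9), (array([300., 241.]), array([ 4.2, 14.1]), 45.0)]
```

View pics/d.png

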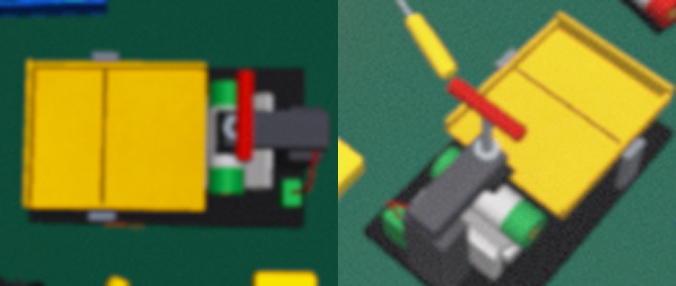

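The picture shows the tube between tray and vee under the raised pad, with its bands at (356,200) and (355,165) in the top view, and the tray swung back. I'll check it's seated numerically.

```bash
python3 - <<'E'
from h import *
for n in("top","scene"):
    im=viewer.get_image(n)
    for x in(-.05,.05,):
        print(n,"expect band",x,proj(n,P(x,0,.076)),"edges",proj(n,P(x,-.022,.076)),proj(n,P(x,.022,.076)),"top",proj(n,P(x,0,.098)),"end",proj(n,P(np.sign(x)*.065,0,.076)))
    m=mask(im,"green",(325,150,372,215) if n=="top" else (292,230,350,285),110,40)
    cs,_=cv2.findContours(m,0,1);print([cv2.boundingRect(c) for c in cs if cv2.contourArea(c)>5])
print(proj("top",P(-.05,.027,.096)),"tray end")
E
```

```text
top expect band -0.05 [356.55207498 199.31157711] edges [363.71452618 199.45122806] [349.39255537 199.17198333] top [357.26794741 198.69825211] end [356.48686629 204.17661607]
top expect band 0.05 [356.98394333 167.09108092] edges [364.10555314 167.22337493] [349.86523173 166.95884076] top [357.70413053 165.84827949] end [357.04829832 162.28973382]
[(350, 194, 14, 12), (351, 160, 10, 11)]
scene expect band -0.05 [304.38152138 244.77132154] edges [299.35658693 249.9114393 ] [309.31997646 239.71966547] top [304.18181178 241.22107105] end [300.58041948 241.81949145]
scene expect band 0.05 [330.69782112 265.20782853] edges [325.74133894 270.70656772] [335.56617164 259.80686293] top [330.93449808 261.88088491] end [334.79801043 268.39192159]
[(323, 257, 17, 18), (295, 236, 12, 12)]
[348.25773007 198.58076799] tray end
```

The tube is seated: its band spans columns 350–364, against 349.4–363.7 expected. Next I'll press the handle down.

```bash
python3 - <<'E'
from h import *
jaws.close_gripper(30)
r.move_to(P(0,0,.34),down(YAW+np.pi)); st()
r.movel(P(0,0,.288),v=.15,guard=8)
print(r.movel(P(0,0,.220),v=.04,guard=30)); st()
r.pause(.3); r.movel(P(0,0,.34),v=.2)
r.movel(P(-.15,.05,.34),v=.3)
T=viewer.get_image("top");S=viewer.get_image("scene")
t=blobs(mask(T,"red",(345,140,380,210),120,50),8);s=blobs(mask(S,"red",(285,200,345,250),120,50),8);print(t,s)
if t and s: print(tri(t[0][0],s[0][0]))
for z in (.225,.262): print(proj("scene",P(0,0,z)),proj("top",P(0,0,z)))
E
```

```text
t 20.64 [ 0.617 -0.158  0.341] [3.141e+00 1.000e-03 3.103e+00] [-0.032 -0.021 -0.685] -0.0 0.0 [-0.44  0.27  1.26  0.    1.6  -1.97]
True
t 22.29 [ 0.617 -0.159  0.242] [-3.141e+00  2.000e-03  3.102e+00] [-0.55   0.112  6.906] -0.0 3.295 [-0.44  0.31  1.41 -0.    1.42 -1.97]
[(array([362., 175.]), array([ 7.1, 34.1]), 2.6)] [(array([316.2, 228.8]), array([33. ,  5.6]), 38.0)]
(array([ 0.6167893 , -0.15987519,  0.22810985]), np.float64(0.005580625463856859))
[317.40724778 229.03636238] [362.25595976 176.04893198]
[317.43149797 221.6107449 ] [363.88467935 173.93969582]
```

The fingertips stopped at 0.234 m, so travel is about 0.037 m and the pad is on the tube. Now the start button.

```bash
python3 - <<'E'
from h import *
b=[.4828,-.435]
r.move_to([*b,.15],down(YAW+np.pi)); st()
r.movel([*b,.045],v=.15,guard=8)
print(r.movel([*b,.020],v=.03,guard=25)); st()
r.pause(.3); r.movel([*b,.15],v=.2)
r.movel([.40,-.40,.25],v=.2);st()
T=viewer.get_image("top");S=viewer.get_image("scene")
print(blobs(mask(T,"green",(255,130,460,240),120,40),5),blobs(mask(S,"green",(200,180,350,330),120,40),5))
c=np.hstack([cv2.resize(I,None,fx=2.2,fy=2.2,interpolation=cv2.INTER_CUBIC) for I in (T[130:270,270:460],S[180:320,200:370])])
cv2.imwrite("pics/f.png",c[:,:,::-1])
E
```

```text
t 25.43 [ 0.484 -0.435  0.151] [-3.141e+00  1.000e-03  3.103e+00] [0.115 0.011 1.242] -0.0 0.0 [-0.92  0.42  1.45  0.    1.26 -2.45]
True
t 27.02 [ 0.483 -0.435  0.024] [ 3.141e+00 -1.000e-03  3.102e+00] [-1.636  1.422  5.848] -0.0 3.004 [-0.92  0.58  1.51 -0.    1.05 -2.45]
t 28.93 [ 0.4   -0.4    0.248] [ 3.139e+00 -2.000e-03  3.102e+00] [ 0.987 -0.234 -0.604] -0.0 0.0 [-1.    0.13  1.61 -0.    1.4  -2.53]
[(array([442., 225.]), array([14., 14.]), 90.0), (array([381.5, 204. ]), array([12.,  9.]), 90.0), (array([356.5, 199.5]), array([11., 13.]), 90.0), (array([354.5, 165. ]), array([10.,  7.]), 90.0)] [(array([218.5, 307.5]), array([15., 15.]), 90.0), (array([280.5, 267. ]), array([12.,  7.]), 90.0), (array([331.5, 265.2]), array([12.8, 15.3]), 33.7), (array([299.8, 241.3]), array([ 4.2, 14.8]), 45.0)]
```

View pics/f.png

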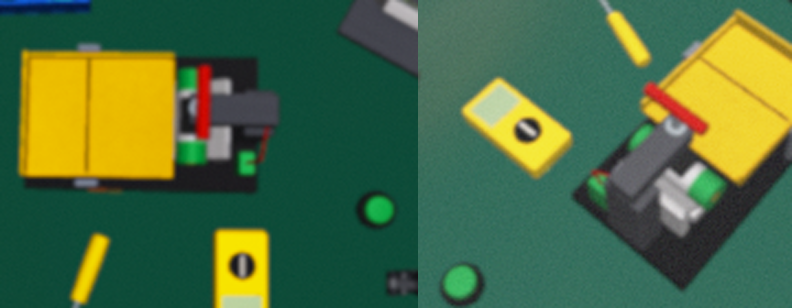

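The tube is still seated, with its bands at (356.5,199.5) top and (331.5,265.2) scene. The handle is down, the tray has swung back, and the button was pressed to its 8 mm stop and is released. The arm is clear.

```bash
python3 -c "
from plant import *
print(r.sign_off())"
```

```text
the job is handed in; nothing more can be done
None
```

I did every step and handed the job in at about 29 s of the 72 s allowed: the green tube is seated and clamped in the vee, the tray is back, and the start button was pressed and released. No verdict came back.

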